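# Release the ratchet hold-down and unload the lamp moulding

### The job

The red lamp moulding in the bench fixture is held down by a slide that is racked over it by a ratchet drum. Flick the sprung pawl off the ratchet wheel so that it stays thrown back, then ease the drum back slowly by its crank, all the way to its stop, so that the slide is clear. Then lift the moulding out and lay it, without dropping it, flat and right way up on the floor of the steel tray beside the moulding already there; leave the pawl thrown back, the drum backed off, and the other loose things where they are.

Things in the scene. Friction and masses are not known exactly. Their poses are not given: they have to be found in the camera images.
- axis (a point): Point on the drum's vertical axis, 115 mm above the table. Its frame is the fixture's (fixed, but stands differently each run): z up; square, x points away from the robot, y left. Light grey base plate, 12 mm thick, spans x -90 to 135, y -205 to 160 mm. Ratchet wheel: 12 saw teeth, diameter 130, top 80 mm above the table. Moulding's nest is centred at x 52, y -140 mm.
- drum (a joint): Angle of drum, wheel and crank (rad): 0 = backed right off, at its stop; grows clockwise from above, to 2.5. Starts at 1.6 to 2.3. Pawl on: can be wound on but not back (up to 0.52 of play). Pawl off: turns back, counter-clockwise from above. A drag brake (0.35 N m, about 5 N at the grip) holds it wherever left. Drives the hold-down slide 35 mm per rad.
- crank_grip (a point): Middle of the crank's grip: upright black cylinder, diameter 28, 48 mm tall, free to spin, its middle 115 mm above the table; the crank arm is 81 to 90 mm above the table. It goes round the axis at radius 70 mm; at drum angle q it lies in direction (0.698 - q) rad, counter-clockwise from the fixture's x.
- pawl (a joint): Angle of the pawl (rad): about -0.12 to 0.25 = sprung onto the wheel; grows counter-clockwise from above, off the wheel; 0.95 = thrown right back at its stop. An over-centre spring (dead point 0.45, up to 2 N at the tab) pushes it to whichever side it is on.
- pawl_pivot (a point): The pawl's vertical pivot, 72 mm above the table, on the fixture at 10 mm in -x and 98 mm in +y of axis.
- pawl_tab (a point): The pawl's thumb tab: upright steel pin, diameter 16 mm, at the tail of the pawl, standing free from 79 to 116 mm above the table; this point is on its centre line 104 mm above the table. It goes round the pivot at radius 43 mm; push it counter-clockwise seen from above (at first towards the robot and to the right) to take the pawl off.
- foot (a point): Middle of the front edge of the steel hold-down slide over the moulding (66 mm wide, from 50 to 62 mm above the table). Backed off, this edge is 62 mm in fixture y from the nest's centre line and the moulding is clear from above.
- moulding_mid (a point): Centre of the red lamp moulding to unload, 13 mm over its underside: 140 long (x), 44 wide (y), 26 mm high (z up); its lower 18 mm has upright long sides, above is a 32 mm wide raised top. 0.12 kg. In the nest its underside is 20 mm above the table; end stops and corner cheeks reach 32 mm high; cheeks cover only x beyond 49 mm, the middle of its sides is free.
- tray: Perforated steel tray fixed to the table, 200 mm (its x) by 210 mm (its y), origin at the centre of its underside; floor 4 mm thick, walls 3 mm thick and 20 mm high. The half at +y (around 45 mm in +y) is empty, the half at -y holds the other moulding.
- spare_mid (a point): Centre of the other, equal red moulding, lying in the tray along the tray's x at about 58 mm in -y of its middle; to be left alone.
- cleaner: White plastic spray-cleaner bottle, 60 mm diameter, 140 mm tall, origin at the centre of its underside; to be left alone.
- driver: Screwdriver with a black handle, 180 mm long, lying on the table to the left of the fixture; to be left alone.
Things that resemble listed ones, but are neither listed nor needed, are in the scene too. Leave any black or blue look-alike of the part that bears moulding_mid alone.

How it is judged:
By the outcome, as a careful person would: the job done as asked, in the order asked, and still so for the second after the job is handed in, with the robot touching nothing.
It also fails if it takes over 72 s, if anything falls off the work surface, if the arm or the gripper's body presses on something with over 40 N, if the wrist force passes 120 N, or if a joint passes its speed limit or range.

### The arm

A 6-joint arm with a two-finger parallel gripper is mounted at the origin on the work surface. World frame = base frame: x ahead of the robot, y to its left, z up, the work surface at z = 0. Lengths are in m, angles in degrees, forces in N, time in s.
With the tool pointing down it reaches from about 0.325 to 1 m from the base axis. Payload 5.1 kg.
Tool frame: the origin (TCP) lies midway between the tips of the shut fingers; the grasp point (between the pads) lies 19 mm behind it (env.hold_point_z is the distance from the TCP to the grasp point, in m); z points along the fingers, y is the direction in which the jaws open and shut (so a half turn about z gives the same grasp; the last joint's range is limited). The gripper opens to 85 mm and grips with 20 to 120 N. Pads are 22 mm wide; open, the fingers measure 114 mm over their backs; the gripper's body (76 mm by 85 mm) begins 54 mm behind the grasp point. The pads swing forward as they close: fully open they stand 13 mm farther back than shut.
Start: joints at [-67.987, 7.093, 94.555, -0, 78.352, -4.733], TCP at [0.292, -0.58, 0.231] pointing down, gripper open.
Joint ranges: [-149.61, 149.61], [-58.7, 133.49], [1.44, 155.28], [-77.14, 257.14], [18.33, 153.61], [-166.67, 166.67]. Speed limits (degrees/s): [147.25, 147.25, 180, 180, 180, 180].

### API

Orientations are given as [roll, pitch, yaw] about the fixed x, y, z axes, in that order (R = Rz(yaw) Ry(pitch) Rx(roll)).
In Python, from workcell import env gives the robot as it stands.
- The arm moves only by the tool send_rows, never from a script. Its arguments are lists of equal length, an entry for each row: "translation": the shift along the world's x, y, z in m, a list of three; "rotation": the turn, a rotation vector about the world's x, y, z in rad, a list of three. A call has 1 to 10 rows; each row shifts and turns the commanded pose from where the row before left it; what a row does not reach is not made up. A row lasts 1/8 s, in which the tool goes at most 62.5 mm and 10.7 degrees, less where a joint would pass 70% of its speed; a pose out of reach is approached as far as the arm can. A call with a gripper value outside its range is refused whole. "fingers" is the closure, from 0 (fully open) to 1 (shut), set as the call begins (left out, the last holds). The fingers move at their own pace and stop on an object; "squeeze" is the grip in N (left out, the last holds). Time passes only in rows, so rows that do not move let the fingers close. It gives the time, the measured TCP pose, the force and the opening at its end, in the units of the state.
- env.get_obs(): the state, without advancing time (a new reading comes with each control period).
- env.snapshot(name): name is "scene" or "top" or "wrist"; returns a dict with "pixels" (420x560x3 uint8, blue, green, red), "fx", "fy", "cx", "cy" (pixels), "T" (4x4, takes a point from camera to world coordinates). Camera axes: x right, y down, z forward; pixel columns grow to the right and rows downward; lengths in m; the calibration is good to about 2 mm. A picture is of the moment at which its call begins. There is no depth.
- env.hand_in(): hands the job in, once; it reports no verdict.
The state is a dict: "time": time; "joint_pos": joint angles; "joint_vel": joint speeds; "effort": joint torques, N m; "ee_pos": TCP position; "ee_rot": TCP orientation; "wrist_force": force on the tool from outside, world axes, zero at the start; "wrist_torque": the same for the moment, N m; "opening": finger opening in m.
Only numpy, scipy, OpenCV 4.12 (cv2) and the standard library are available. Lean on these libraries where they do the work, as an engineer would, in place of code of your own. Each camera call takes 0.05 s, during which the arm holds its last target.

## Working session

There is one attempt and no reset: what is moved stays moved. The work goes in short steps, Python scripts to look and compute and a tool call to move; the robot and the scene stay as the last step left them, time stands still between calls to the robot, and variables do not carry over. Pictures are saved under pics/ and viewed, and the job is handed in when it is done.

Besides the shell and the picture viewer there is one more tool, called after ">>>" as name(argument=value, ...) on one line, values as JSON. send_rows: Moves the arm, as the interface text tells. Its arguments: {"type":"object","properties":{"translation":{"type":"array"},"rotation":{"type":"array"},"fingers":{"type":"number"},"squeeze":{"type":"number"}},"required":["translation","rotation"]}

```bash
mkdir -p pics; ls; cat > h.py <<'E'
import numpy as np,cv2,pickle
from workcell import env
def snap(n,tag):
    s=env.snapshot(n); pickle.dump(s,open(f'pics/{tag}.pkl','wb')); cv2.imwrite(f'pics/{tag}.png',np.asarray(s['pixels'])); return s
def load(tag): return pickle.load(open(f'pics/{tag}.pkl','rb'))
def ray(s,u,v,z):
    T=np.array(s['T']); d=T[:3,:3]@np.array([(u-s['cx'])/s['fx'],(v-s['cy'])/s['fy'],1]); o=T[:3,3]
    return o+d*(z-o[2])/d[2]
def proj(s,p):
    T=np.array(s['T']); c=T[:3,:3].T@(np.array(p)-T[:3,3]); return np.array([s['cx']+s['fx']*c[0]/c[2], s['cy']+s['fy']*c[1]/c[2]])
def crop(tag,u0,v0,u1,v1,k,out):
    im=cv2.imread(f'pics/{tag}.png')[v0:v1,u0:u1]; cv2.imwrite(f'pics/{out}.png',cv2.resize(im,None,fx=k,fy=k,interpolation=cv2.INTER_CUBIC))
E
python3 - <<'E'
from h import *
for n in ['scene','top','wrist']:
    s=snap(n,n+'0'); print(n,s['fx'],s['cx'],s['cy'],np.round(s['T'],3).tolist())
print(env.get_obs(), env.hold_point_z)
E
```

```text
pics
scene 423.1962204229442 279.07387465957873 203.3939920022526 [[-0.515, 0.567, -0.643, 1.214], [0.857, 0.339, -0.388, 0.466], [-0.002, -0.751, -0.661, 0.834], [0.0, 0.0, 0.0, 1.0]]
top 385.040263190717 278.50466916163583 207.5017863370837 [[-0.025, -0.986, 0.167, 0.393], [-0.999, 0.029, 0.02, 0.019], [-0.024, -0.166, -0.986, 0.926], [0.0, 0.0, 0.0, 1.0]]
wrist 349.14161236772543 277.91638113855004 207.11026786881087 [[0.45, -0.857, -0.251, 0.356], [-0.893, -0.432, -0.125, -0.548], [-0.002, 0.28, -0.96, 0.373], [0.0, 0.0, 0.0, 1.0]]
{'time': 0.15, 'joint_pos': array([-6.79898607e+01,  7.12580060e+00,  9.46167502e+01,  5.68027019e-04,
        7.83517022e+01, -4.73502223e+00]), 'joint_vel': array([ 0.03207774, -0.14888484, -0.25866716,  0.05328739,  0.11757498,
       -0.00094662]), 'effort': array([ 3.60099139e-04, -4.24226904e+01, -3.66013420e+01, -1.28556676e-04,
        4.63511169e-03, -1.89992772e-05]), 'ee_pos': array([ 0.29228737, -0.58004027,  0.23031875]), 'ee_rot': array([-1.79906115e+02, -8.33461134e-03,  2.67450396e+01]), 'wrist_force': array([-0.06439663,  0.35341811, -0.1633233 ]), 'wrist_torque': array([0.04104258, 0.01638412, 0.04912099]), 'opening': 0.08516238829728948} 0.0187
```

View pics/top0.png

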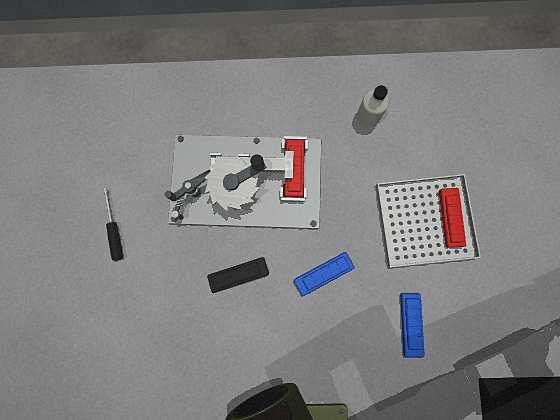

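View pics/scene0.png

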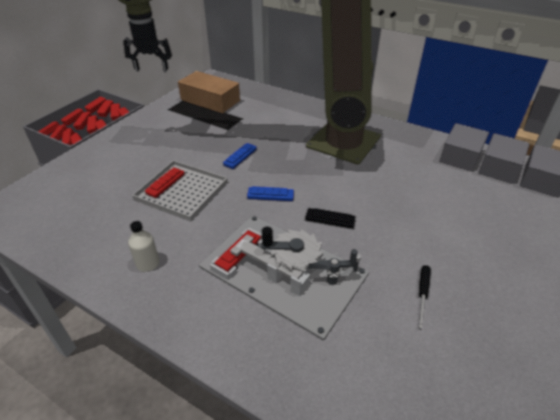

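View pics/wrist0.png

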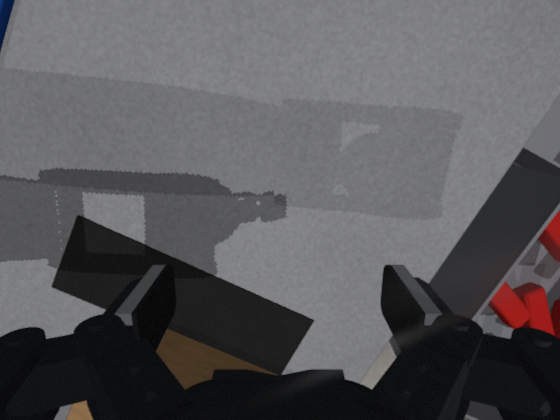

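```bash
python3 - <<'E'
from h import *
crop('top0',155,120,335,240,4.4,'topA'); crop('top0',365,160,495,280,4.6,'topB'); crop('scene0',190,200,390,350,4,'scA')
E
```

```text
(no output)
```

View pics/topA.png

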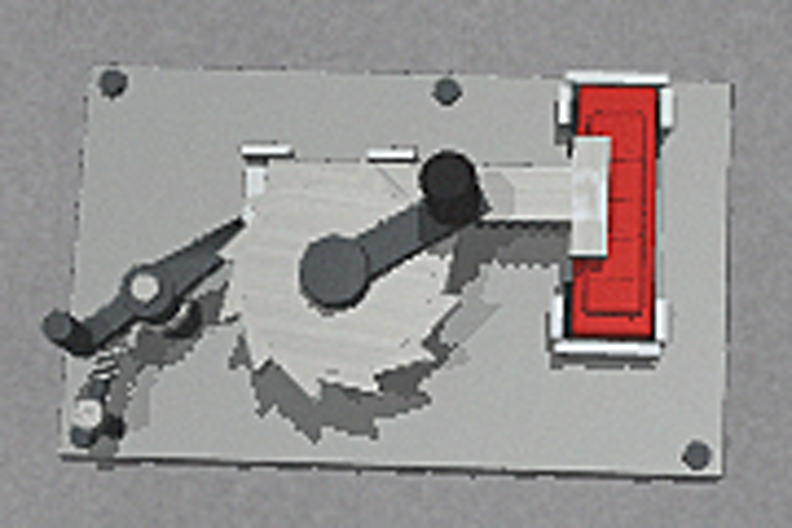

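View pics/topB.png

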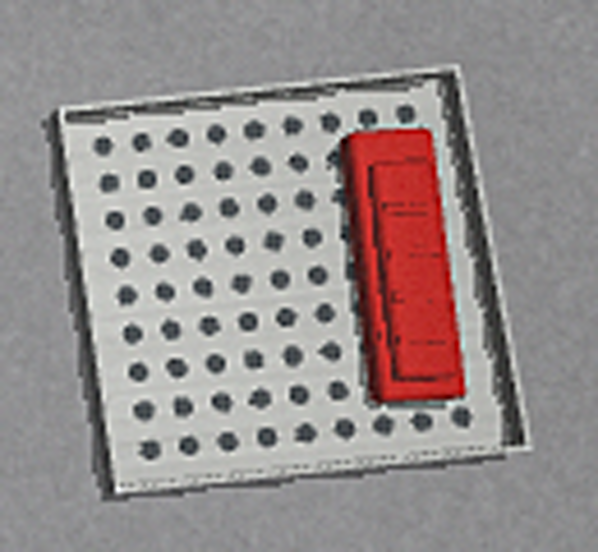

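View pics/scA.png

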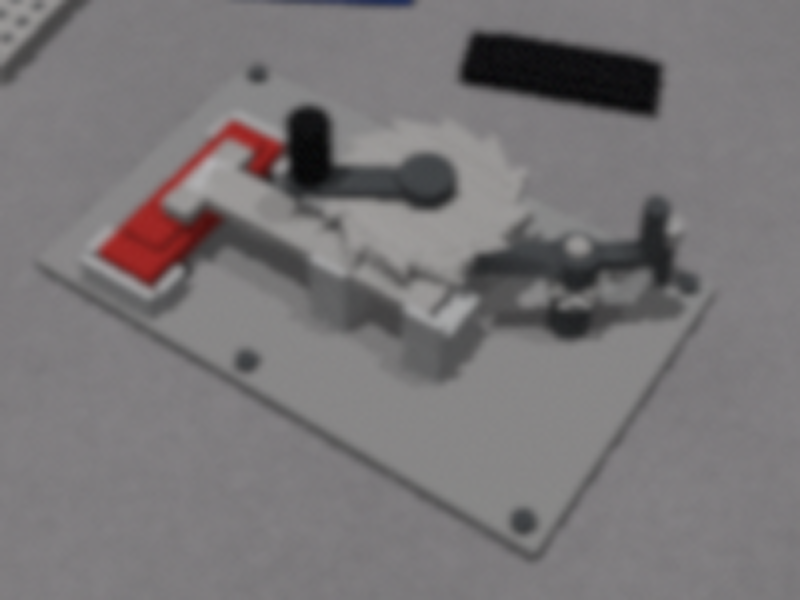

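```bash
cat >> h.py <<'E'
def fx2w(F,p):
    x,y,a=F; c,s=np.cos(a),np.sin(a); p=np.asarray(p,float); return np.array([x+c*p[0]-s*p[1], y+s*p[0]+c*p[1], p[2]])
E
python3 - <<'E'
from h import *
from scipy.optimize import least_squares
s=load('top0'); sc=load('scene0')
def A(u,v): return 155+(u+.5)/4.4-.5,120+(v+.5)/4.4-.5
def S(u,v): return 190+(u+.5)/4-.5,200+(v+.5)/4-.5
top=[((135,160,12),A(88,66)),((135,-205,12),A(733,84)),((-90,160,12),A(62,455)),((-90,-205,12),A(721,472)),((0,0,90),A(335,272)),((-10,98,80),A(146,287))]
scn=[((135,-205,12),S(37,260)),((135,160,12),S(536,556)),((-90,160,12),S(716,290))]
def P(F,p): return fx2w(F,np.array(p)/1000.)
def r(F,L=((s,top),(sc,scn))):
    return np.concatenate([proj(c,P(F,p))-np.array(uv) for c,l in L for p,uv in l])
for L in [((s,top),),((sc,scn),),((s,top),(sc,scn))]:
    f=least_squares(lambda F:r(F,L),[0.5,0.1,0]); print(f.x,np.round(f.fun.reshape(-1,2),1).tolist())
F=f.x
g=ray(s,*A(448,172),.139); print('grip top',g)
d=g-fx2w(F,[0,0,0]); print(np.hypot(d[0],d[1]),'q',0.698-(np.arctan2(d[1],d[0])-F[2]))
t=ray(s,*A(62,327),.116); p=fx2w(F,[-.01,.098,0]); d=t-p; print('tab',t,np.hypot(d[0],d[1]),np.degrees(np.arctan2(d[1],d[0])-F[2]))
t=ray(sc,*S(656,204),.116); d=t-p; print('tab sc',t,np.hypot(d[0],d[1]),np.degrees(np.arctan2(d[1],d[0])-F[2]))
g=ray(sc,*S(309,115),.139); d=g-fx2w(F,[0,0,0]); print('grip sc',g,np.hypot(d[0],d[1]),'q',0.698-(np.arctan2(d[1],d[0])-F[2]))
def B(u,v): return 365+(u+.5)/4.6-.5,160+(v+.5)/4.6-.5
# tray outer top corners z=.02
C=np.array([ray(s,*B(*uv),.02) for uv in [(57,112),(460,67),(532,450),(112,495)]]); print(C); 
print([np.linalg.norm(C[i]-C[(i+1)%4]) for i in range(4)])
for uv in [(388,161),(446,161),(458,380),(394,382)]: print('spare',ray(s,*B(*uv),.030))
E
```

```text
[ 0.59755444  0.14030804 -0.05962175] [[0.2, -0.5], [-0.4, -1.1], [-1.3, 0.2], [0.9, 1.1], [0.1, -0.3], [0.4, 0.4]]
[ 0.59871388  0.14255526 -0.06674137] [[-0.6, -0.1], [-0.2, 0.2], [0.8, -0.4]]
[ 0.59788466  0.14093735 -0.06173062] [[0.1, -0.7], [-0.5, -1.0], [-1.6, -0.0], [0.5, 1.1], [-0.2, -0.5], [0.1, 0.2], [-0.9, -0.2], [-0.2, -0.6], [0.2, -1.2]]
grip top [0.63261283 0.07854781 0.139     ]
0.07140378249443725 q 1.6991430401996355
tab [0.56694664 0.27144658 0.116     ] 0.04193105879012978 133.6262438403332
tab sc [0.56814599 0.27414825 0.116     ] 0.043307193253832116 130.10831018054944
grip sc [0.62827105 0.07908388 0.139     ] 0.06891432721687303 q 1.7504311189056523
[[ 0.59663327 -0.20062604  0.02      ]
 [ 0.61408272 -0.41051092  0.02      ]
 [ 0.41590149 -0.42542491  0.02      ]
 [ 0.39904304 -0.21470152  0.02      ]]
[np.float64(0.21060899274829475), np.float64(0.19874161126148798), np.float64(0.21139668262521835), np.float64(0.19809093122411384)]
spare [ 0.56356494 -0.36429493  0.03      ]
spare [ 0.56267307 -0.39354443  0.03      ]
spare [ 0.45122416 -0.38789934  0.03      ]
spare [ 0.45109444 -0.35617922  0.03      ]
```

>>> send_rows(translation=[[0.017,0.05,0],[0.017,0.05,0],[0.017,0.05,0],[0.017,0.05,0],[0.017,0.05,0],[0.017,0.05,0],[0.017,0.05,0],[0.017,0.05,0],[0.017,0.05,0],[0.017,0.05,0]], rotation=[[0,0,0.06],[0,0,0.06],[0,0,0.06],[0,0,0.06],[0,0,0.06],[0,0,0.06],[0,0,0.06],[0,0,0.06],[0,0,0.06],[0,0,0.06]], fingers=1.0, squeeze=20)

```text
time: 1.4
ee_pos: [0.4626, -0.0787, 0.2312]
ee_rot: [180.0, -0.0, 61.2]
wrist_force: [0.8, 0.1, -0.1]
opening: 0.0002
```

>>> send_rows(translation=[[0.015,0.048,0],[0.015,0.048,0],[0.015,0.048,0],[0.015,0.048,0],[0.015,0.048,0],[0.015,0.048,0],[0.015,0.048,0],[0.015,0.046,0],[0,0,0],[0,0,0]], rotation=[[0,0,0],[0,0,0],[0,0,0],[0,0,0],[0,0,0],[0,0,0],[0,0,0],[0,0,0],[0,0,0],[0,0,0]])

```text
time: 2.65
ee_pos: [0.5821, 0.3013, 0.2307]
ee_rot: [-180.0, 0.1, 61.1]
wrist_force: [-0.9, -0.3, -0.4]
opening: -0.0002
```

```bash
python3 - <<'E'
from h import *
s=snap('wrist','w1'); o=env.get_obs(); print(o['time'],o['ee_pos'],o['ee_rot'],o['wrist_force'])
snap('scene','s1')
F=(0.598,0.1409,-0.0617)
print('pivot px',proj(s,fx2w(F,[-.01,.098,.08])),'tab',proj(s,[.5675,.2725,.116]))
E
```

```text
2.7 [0.58218001 0.30079075 0.23092611] [-1.79980543e+02  5.43421002e-02  6.10976064e+01] [-1.12466941 -0.20099864 -0.03151286]
pivot px [322.86234103 242.82487653] tab [279.51082204 240.99960557]
```

View pics/w1.png

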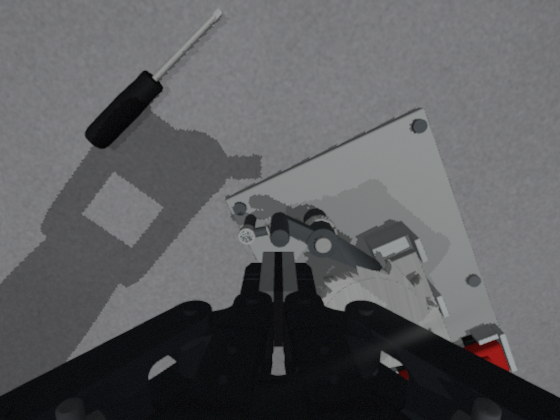

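```bash
python3 - <<'E'
from h import *
crop('w1',220,180,350,280,6,'w1c')
E
```

```text
(no output)
```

View pics/w1c.png

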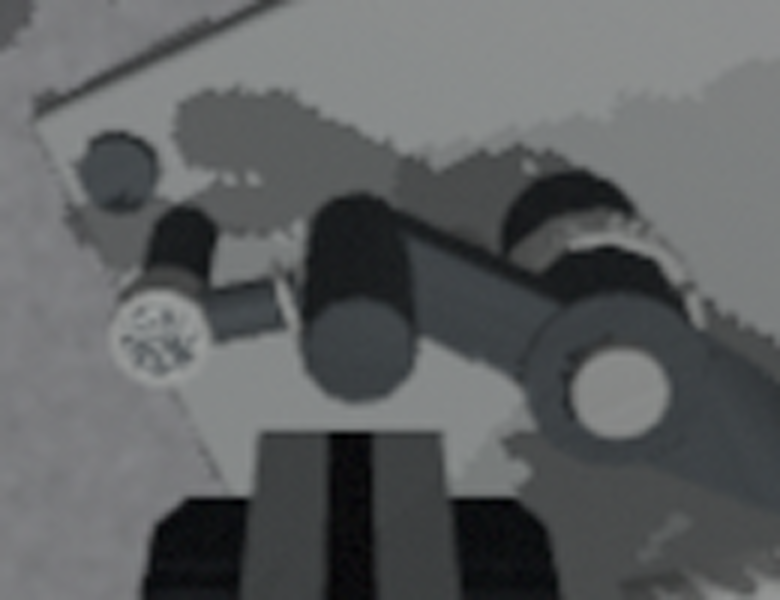

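```bash
python3 - <<'E'
from h import *
from scipy.optimize import least_squares
t=load('top0'); w=load('w1'); sc=load('scene0')
A=lambda u,v:np.array([155+(u+.5)/4.4-.5,120+(v+.5)/4.4-.5])
W=lambda u,v:np.array([220+(u+.5)/6-.5,180+(v+.5)/6-.5])
F=(0.598,0.1409,-0.0617)
for nm,a,b in [('post',A(88,412),W(160,335)),('tab',A(62,327),W(358,350)),('pivot',A(146,287),W(620,393))]:
    f=least_squares(lambda p:np.r_[proj(t,p)-a,proj(w,p)-b],[.56,.26,.08]); print(nm,f.x,f.fun)
for c in[(160,335),(358,350)]:
    for z in (.05,.08,.116): print(c,z,ray(w,*W(*c),z))
for x in[(-.01,.098,.08)]: print('piv',fx2w(F,x))
E
```

```text
post [0.53249705 0.27379797 0.06270747] [-0.13425259  0.18756828  0.09635793  0.01109255]
tab [0.56769843 0.27315814 0.11106871] [-0.08149091  0.14088588  0.06043884  0.00288238]
pivot [0.59340978 0.23880054 0.08340405] [-0.02851069  0.06751339  0.02881852 -0.00115879]
(160, 335) 0.05 [0.52898281 0.2701794  0.05      ]
(160, 335) 0.08 [0.53710344 0.27884933 0.08      ]
(160, 335) 0.116 [0.5468482  0.28925324 0.116     ]
(358, 350) 0.05 [0.55628397 0.25212425 0.05      ]
(358, 350) 0.08 [0.56187101 0.26246972 0.08      ]
(358, 350) 0.116 [0.56857546 0.27488429 0.116     ]
piv [0.59406179 0.23933013 0.08      ]
```

>>> send_rows(translation=[[0,0,-0.03],[0,0,-0.03],[0,0,-0.03],[0,0,-0.03],[0,0,-0.017],[0,0,0]], rotation=[[0,0,0],[0,0,0],[0,0,0],[0,0,0],[0,0,0],[0,0,0]])

```text
time: 3.5
ee_pos: [0.5816, 0.3005, 0.093]
ee_rot: [-179.9, 0.1, 61.1]
wrist_force: [0.2, 0.2, 0.6]
opening: -0.0001
```

>>> send_rows(translation=[[-0.0024,-0.0044,0],[-0.0024,-0.0044,0],[-0.0024,-0.0044,0],[-0.0024,-0.0044,0],[-0.0024,-0.0044,0]], rotation=[[0,0,0],[0,0,0],[0,0,0],[0,0,0],[0,0,0]])

```text
time: 4.12
ee_pos: [0.5704, 0.2792, 0.0946]
ee_rot: [180.0, 0.0, 61.1]
wrist_force: [0.3, 1.7, 0.4]
opening: 0.0
```

>>> send_rows(translation=[[-0.0024,-0.0044,0],[-0.0024,-0.0044,0],[-0.0024,-0.0044,0]], rotation=[[0,0,0],[0,0,0],[0,0,0]])

```text
time: 4.5
ee_pos: [0.563, 0.2657, 0.0941]
ee_rot: [-180.0, 0.0, 61.1]
wrist_force: [0.5, -1.1, -0.5]
opening: 0.0001
```

```bash
python3 - <<'E'
from h import *
snap('wrist','w2'); snap('scene','s2');snap('top','t2'); print(env.get_obs()['wrist_force'])
im=[cv2.imread('pics/w2.png')[100:340,200:440],cv2.imread('pics/s2.png')[170:350,240:420],cv2.imread('pics/t2.png')[120:240,150:270]]
cv2.imwrite('pics/c2.png',np.hstack([cv2.resize(i,(266,266)) if 0 else cv2.resize(i,(390,390)) for i in im[:2]]))
cv2.imwrite('pics/c2b.png',cv2.resize(im[2],(480,480)))
E
```

```text
[ 0.37740998  0.46746901 -0.58848471]
```

View pics/c2.png

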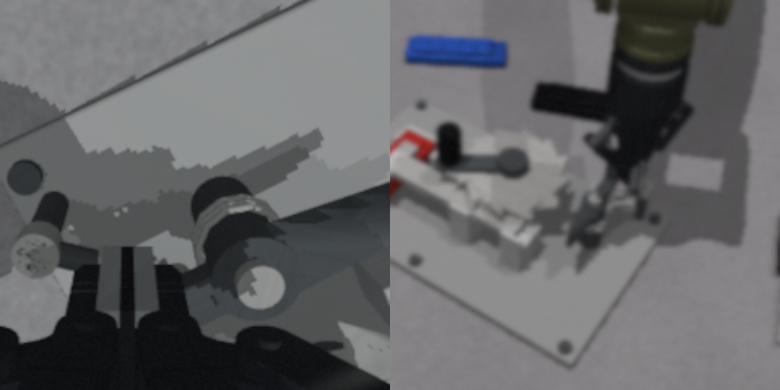

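View pics/c2b.png

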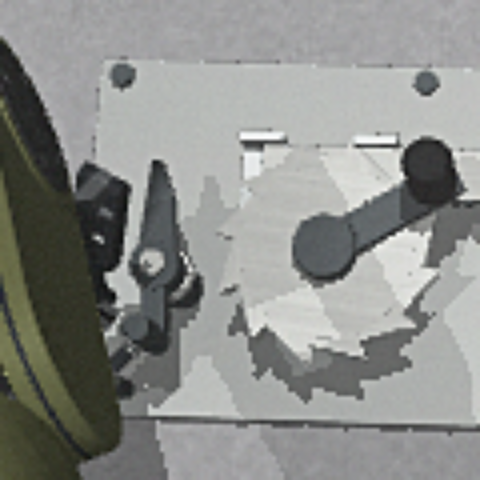

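>>> send_rows(translation=[[0.003,0.006,0],[0.004,0.007,0.01],[0,0,0.05],[0,0,0.05],[0,-0.03,0.02],[0.012,-0.034,0],[0.012,-0.034,0],[0.012,-0.034,0],[0.013,-0.034,0],[0.012,-0.034,0]], rotation=[[0,0,0],[0,0,0],[0,0,-0.12],[0,0,-0.14],[0,0,-0.14],[0,0,-0.14],[0,0,-0.14],[0,0,-0.15],[0,0,-0.15],[0,0,-0.147]], fingers=0.25)

```text
time: 5.9
ee_pos: [0.6323, 0.0787, 0.2254]
ee_rot: [-180.0, -0.1, -3.7]
wrist_force: [0.7, 0.9, 0.3]
opening: 0.064
```

>>> send_rows(translation=[[0,0,0],[0,0,0]], rotation=[[0,0,0],[0,0,0]])

```text
time: 6.15
ee_pos: [0.6316, 0.08, 0.2249]
ee_rot: [-180.0, -0.0, -3.4]
wrist_force: [-0.2, 0.1, -0.4]
opening: 0.064
```

```bash
python3 - <<'E'
from h import *
s=snap('wrist','w3'); print(env.get_obs()['ee_pos'],proj(s,[.631,.079,.139])); snap('scene','s3')
crop('s3',240,170,420,350,4,'s3c')
E
```

```text
[0.63137387 0.0803157  0.22473496] [279.2053487  213.81125902]
```

View pics/w3.png

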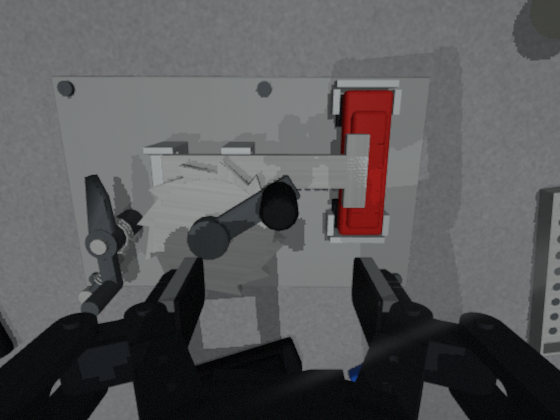

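View pics/s3c.png

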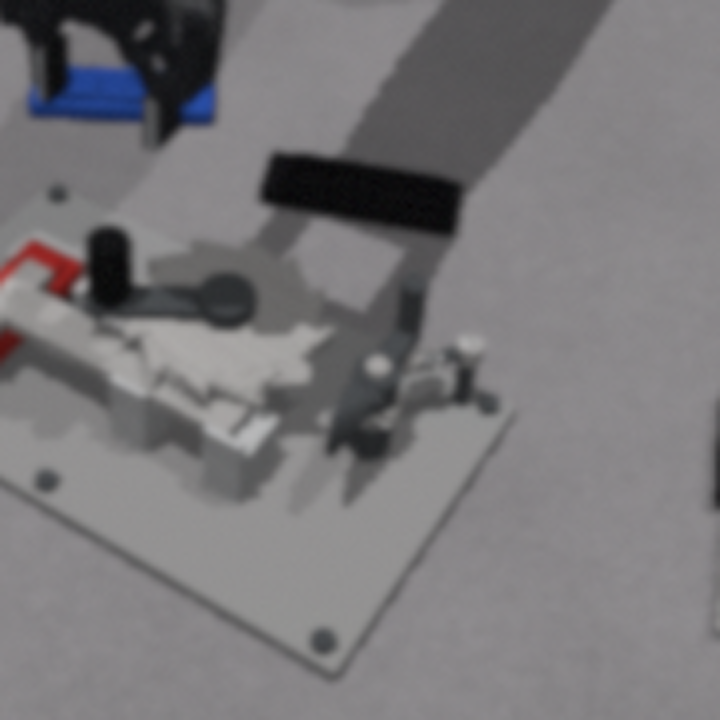

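```bash
python3 - <<'E'
from h import *
crop('w3',190,160,330,270,5.5,'w3c')
s=load('w3'); F=(0.598,0.1409,-0.0617)
for p in [(0,0,.09),(-.01,.098,.08),(.135,.16,.012),(.135,-.205,.012)]: print(p,proj(s,fx2w(F,p)))
E
```

```text
(0, 0, 0.09) [208.52319663 237.74659524]
(-0.01, 0.098, 0.08) [100.52507217 243.9429266 ]
(0.135, 0.16, 0.012) [49.15881693 75.49931521]
(0.135, -0.205, 0.012) [430.91143213  76.56872968]
```

View pics/w3c.png

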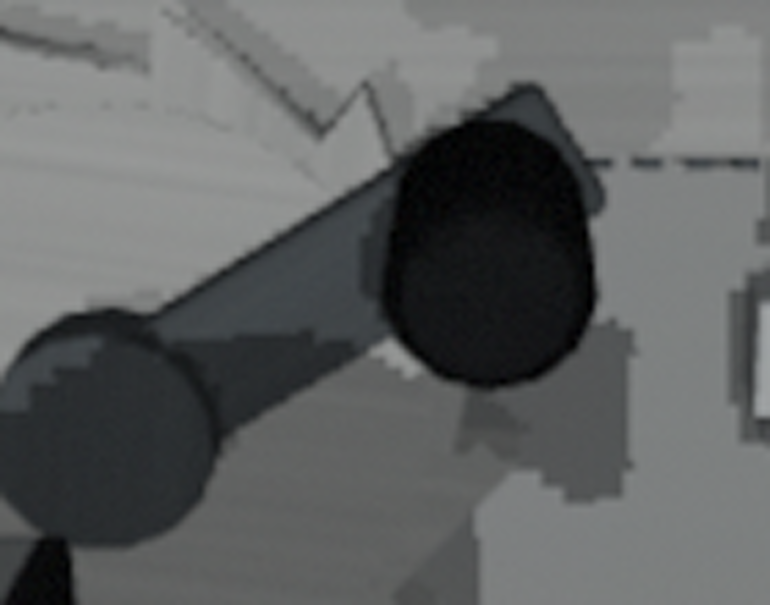

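>>> send_rows(translation=[[0.0005,-0.001,-0.03],[0,0,-0.03],[0,0,-0.03],[0,0,-0.02],[0,0,-0.016],[0,0,0]], rotation=[[0,0,0],[0,0,0],[0,0,0],[0,0,0],[0,0,0],[0,0,0]])

```text
time: 7.0
ee_pos: [0.6311, 0.0786, 0.0971]
ee_rot: [180.0, 0.1, -3.4]
wrist_force: [-0.2, -0.8, 0.3]
opening: 0.0639
```

>>> send_rows(translation=[[0,0,0],[0,0,0],[0,0,0],[0,0,0]], rotation=[[0,0,0],[0,0,0],[0,0,0],[0,0,0]], fingers=0.8, squeeze=20)

```text
time: 7.5
ee_pos: [0.6327, 0.0791, 0.1001]
ee_rot: [-179.9, -0.1, -3.4]
wrist_force: [-0.7, 4.3, 5.8]
opening: 0.0273
```

```bash
python3 - <<'E'
from h import *
o=env.get_obs();print(o['ee_pos'],o['wrist_force'],o['opening'])
F=(0.598,0.1409,-0.0617)
for q in np.arange(1.7,-.01,-.1): a=.698-q; print(round(q,2),np.round(fx2w(F,[.07*np.cos(a),.07*np.sin(a),0])[:2],4))
P=np.array([fx2w(F,[.07*np.cos(.698-q),.07*np.sin(.698-q),0])[:2] for q in 1.7-.034*np.arange(51)]); D=np.round(np.diff(P,axis=0),4)
for i in range(0,50,10): print([[float(a),float(b),0] for a,b in D[i:i+10]])
E
```

```text
[0.63267436 0.0790732  0.10005159] [-0.71124764  4.30183176  5.79812388] 0.02732270344392021
1.7 [0.632  0.0797]
1.6 [0.6379 0.0834]
1.5 [0.6435 0.0877]
1.4 [0.6486 0.0925]
1.3 [0.6531 0.0978]
1.2 [0.6572 0.1035]
1.1 [0.6606 0.1096]
1.0 [0.6634 0.116 ]
0.9 [0.6656 0.1227]
0.8 [0.6671 0.1295]
0.7 [0.6679 0.1364]
0.6 [0.668  0.1434]
0.5 [0.6674 0.1504]
0.4 [0.6661 0.1573]
0.3 [0.6641 0.164 ]
0.2 [0.6614 0.1705]
0.1 [0.6582 0.1767]
-0.0 [0.6543 0.1825]
[[0.0021, 0.0012, 0], [0.002, 0.0013, 0], [0.002, 0.0013, 0], [0.0019, 0.0014, 0], [0.0019, 0.0015, 0], [0.0018, 0.0015, 0], [0.0018, 0.0016, 0], [0.0017, 0.0016, 0], [0.0017, 0.0017, 0], [0.0016, 0.0018, 0]]
[[0.0015, 0.0018, 0], [0.0015, 0.0019, 0], [0.0014, 0.0019, 0], [0.0014, 0.002, 0], [0.0013, 0.002, 0], [0.0012, 0.002, 0], [0.0011, 0.0021, 0], [0.0011, 0.0021, 0], [0.001, 0.0022, 0], [0.0009, 0.0022, 0]]
[[0.0009, 0.0022, 0], [0.0008, 0.0022, 0], [0.0007, 0.0023, 0], [0.0006, 0.0023, 0], [0.0005, 0.0023, 0], [0.0005, 0.0023, 0], [0.0004, 0.0023, 0], [0.0003, 0.0024, 0], [0.0002, 0.0024, 0], [0.0001, 0.0024, 0]]
[[0.0001, 0.0024, 0], [-0.0, 0.0024, 0], [-0.0001, 0.0024, 0], [-0.0002, 0.0024, 0], [-0.0003, 0.0024, 0], [-0.0003, 0.0024, 0], [-0.0004, 0.0023, 0], [-0.0005, 0.0023, 0], [-0.0006, 0.0023, 0], [-0.0007, 0.0023, 0]]
[[-0.0007, 0.0023, 0], [-0.0008, 0.0022, 0], [-0.0009, 0.0022, 0], [-0.001, 0.0022, 0], [-0.001, 0.0021, 0], [-0.0011, 0.0021, 0], [-0.0012, 0.0021, 0], [-0.0012, 0.002, 0], [-0.0013, 0.002, 0], [-0.0014, 0.0019, 0]]
```

>>> send_rows(translation=[[0.0021,0.0012,0],[0.002,0.0013,0],[0.002,0.0013,0],[0.0019,0.0014,0],[0.0019,0.0015,0],[0.0018,0.0015,0],[0.0018,0.0016,0],[0.0017,0.0016,0],[0.0017,0.0017,0],[0.0016,0.0018,0]], rotation=[[0,0,0],[0,0,0],[0,0,0],[0,0,0],[0,0,0],[0,0,0],[0,0,0],[0,0,0],[0,0,0],[0,0,0]])

```text
time: 8.75
ee_pos: [0.6501, 0.0923, 0.1]
ee_rot: [179.9, 0.0, -3.4]
wrist_force: [-5.9, -1.2, 8.7]
opening: 0.0275
```

>>> send_rows(translation=[[0.0015,0.0018,0],[0.0015,0.0019,0],[0.0014,0.0019,0],[0.0014,0.002,0],[0.0013,0.002,0],[0.0012,0.002,0],[0.0011,0.0021,0],[0.0011,0.0021,0],[0.001,0.0022,0],[0.0009,0.0022,0]], rotation=[[0,0,0],[0,0,0],[0,0,0],[0,0,0],[0,0,0],[0,0,0],[0,0,0],[0,0,0],[0,0,0],[0,0,0]])

```text
time: 10.0
ee_pos: [0.6632, 0.1116, 0.1]
ee_rot: [179.8, -0.1, -3.5]
wrist_force: [-4.8, -4.4, 7.3]
opening: 0.0272
```

>>> send_rows(translation=[[0.0009,0.0022,0],[0.0008,0.0022,0],[0.0007,0.0023,0],[0.0006,0.0023,0],[0.0005,0.0023,0],[0.0005,0.0023,0],[0.0004,0.0023,0],[0.0003,0.0024,0],[0.0002,0.0024,0],[0.0001,0.0024,0]], rotation=[[0,0,0],[0,0,0],[0,0,0],[0,0,0],[0,0,0],[0,0,0],[0,0,0],[0,0,0],[0,0,0],[0,0,0]])

```text
time: 11.25
ee_pos: [0.6693, 0.1343, 0.1001]
ee_rot: [179.8, -0.2, -3.5]
wrist_force: [1.0, -5.4, 5.0]
opening: 0.0274
```

>>> send_rows(translation=[[0.0001,0.0024,0],[0,0.0024,0],[-0.0001,0.0024,0],[-0.0002,0.0024,0],[-0.0003,0.0024,0],[-0.0003,0.0024,0],[-0.0004,0.0023,0],[-0.0005,0.0023,0],[-0.0006,0.0023,0],[-0.0007,0.0023,0]], rotation=[[0,0,0],[0,0,0],[0,0,0],[0,0,0],[0,0,0],[0,0,0],[0,0,0],[0,0,0],[0,0,0],[0,0,0]])

```text
time: 12.5
ee_pos: [0.6674, 0.1582, 0.1001]
ee_rot: [179.9, -0.4, -3.5]
wrist_force: [4.9, -4.1, 2.4]
opening: 0.0276
```

>>> send_rows(translation=[[-0.0007,0.0023,0],[-0.0008,0.0022,0],[-0.0009,0.0022,0],[-0.001,0.0022,0],[-0.001,0.0021,0],[-0.0011,0.0021,0],[-0.0012,0.0021,0],[-0.0012,0.002,0]], rotation=[[0,0,0],[0,0,0],[0,0,0],[0,0,0],[0,0,0],[0,0,0],[0,0,0],[0,0,0]])

```text
time: 13.5
ee_pos: [0.6601, 0.176, 0.1002]
ee_rot: [179.9, -0.5, -3.5]
wrist_force: [7.1, -2.6, 1.6]
opening: 0.0274
```

>>> send_rows(translation=[[-0.0013,0.002,0],[-0.0014,0.0019,0],[0,0,0]], rotation=[[0,0,0],[0,0,0],[0,0,0]])

```text
time: 13.88
ee_pos: [0.6573, 0.1804, 0.1002]
ee_rot: [180.0, -0.5, -3.5]
wrist_force: [5.8, -0.4, 1.6]
opening: 0.0272
```

>>> send_rows(translation=[[-0.0014,0.0019,0],[0,0,0]], rotation=[[0,0,0],[0,0,0]])

```text
time: 14.12
ee_pos: [0.6559, 0.1824, 0.1002]
ee_rot: [180.0, -0.5, -3.5]
wrist_force: [7.0, -0.5, 1.2]
opening: 0.0274
```

>>> send_rows(translation=[[-0.0014,0.0018,0],[0,0,0]], rotation=[[0,0,0],[0,0,0]])

```text
time: 14.38
ee_pos: [0.6557, 0.1826, 0.1002]
ee_rot: [179.9, -0.6, -3.5]
wrist_force: [11.6, -5.1, -0.7]
opening: 0.0274
```

>>> send_rows(translation=[[-0.0009,0.0012,0],[0,0,0]], rotation=[[0,0,0],[0,0,0]])

```text
time: 14.62
ee_pos: [0.6556, 0.1827, 0.1002]
ee_rot: [179.8, -0.7, -3.5]
wrist_force: [13.4, -8.6, -3.0]
opening: 0.0274
```

>>> send_rows(translation=[[0,0,0],[0,0,0],[0,0,0],[0,0,0.03],[0,0,0.04],[0,0,0.04]], rotation=[[0,0,0],[0,0,0],[0,0,0],[0,0,0],[0,0,0],[0,0,0]], fingers=0.25)

```text
time: 15.38
ee_pos: [0.6498, 0.1864, 0.2089]
ee_rot: [180.0, 0.1, -3.4]
wrist_force: [0.3, 0.3, 0.4]
opening: 0.0642
```

>>> send_rows(translation=[[0,-0.04,0.01],[0,-0.04,0],[0,-0.04,0],[0,-0.04,0],[0,-0.02,0],[0,0,0],[0,0,0]], rotation=[[0,0,0],[0,0,0],[0,0,0],[0,0,0],[0,0,0],[0,0,0],[0,0,0]])

```text
time: 16.25
ee_pos: [0.6504, 0.0073, 0.2182]
ee_rot: [-180.0, 0.0, -3.4]
wrist_force: [1.0, -0.0, -0.2]
opening: 0.064
```

```bash
python3 - <<'E'
from h import *
s=snap('wrist','w4'); o=env.get_obs(); print(o['ee_pos'],o['ee_rot'],o['opening'])
F=(0.598,0.1409,-0.0617)
m=fx2w(F,[.052,-.140,.046]); print(m)
for p in [(.052+.07,-.14,.046),(.052-.07,-.14,.046),(.052,-.078,.062)]: print(p,proj(s,fx2w(F,p)))
snap('top','t4'); crop('t4',155,120,335,240,4.4,'t4c')
E
```

```text
[0.65039332 0.00749108 0.21821513] [-1.79973538e+02  1.09313748e-02 -3.36839094e+00] 0.06383316780762971
[ 0.64126853 -0.00203997  0.046     ]
(0.122, -0.14, 0.046) [289.27537229 116.50017651]
(-0.01800000000000001, -0.14, 0.046) [287.64125842 263.14526809]
(0.052, -0.078, 0.062) [218.92033109 198.51905634]
```

View pics/w4.png

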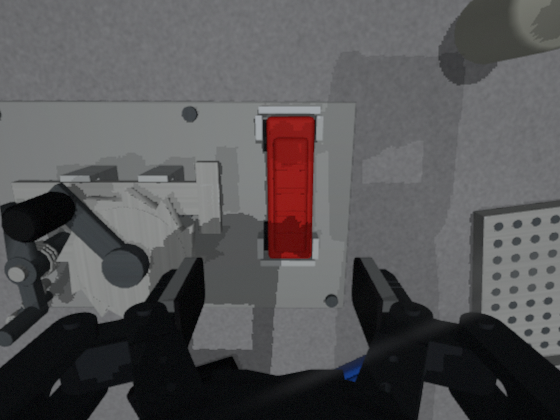

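View pics/t4c.png

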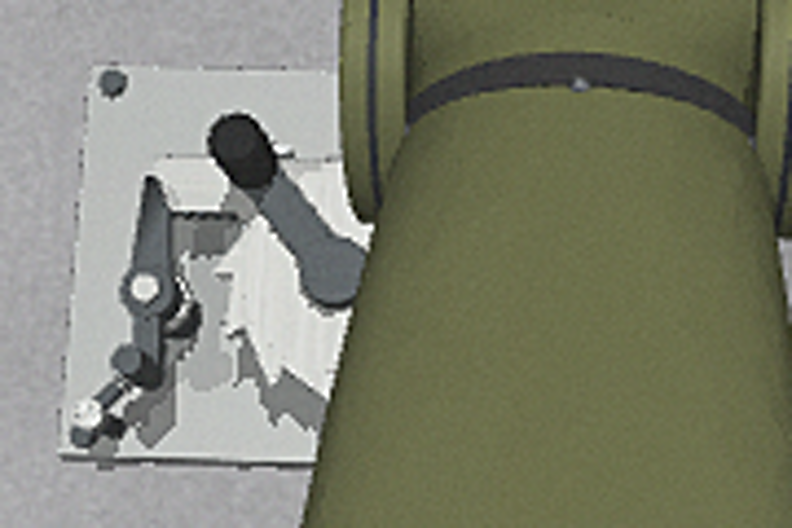

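```bash
python3 - <<'E'
from h import *
im=cv2.imread('pics/w4.png').astype(int); s=load('w4')
m=(im[:,:,2]>90)&(im[:,:,2]>2.5*im[:,:,1])
for v in (150,170,190,210,225):
    u=np.where(m[v])[0]; print(v,u.min(),u.max(), ray(s,(u.min()+u.max())/2,v,.038)[:2],ray(s,u.min()-.5,v,.038)[1]-ray(s,u.max()+.5,v,.038)[1])
crop('w4',230,90,350,280,4,'w4c')
E
```

```text
150 267 312 [ 0.68107088 -0.0053037 ] 0.04222806415375556
170 268 312 [ 0.66248209 -0.00484108] 0.041980172627345616
190 268 312 [ 0.64330845 -0.00388907] 0.042672368869411184
210 268 311 [ 0.62352054 -0.00242305] 0.04242358922668908
225 270 309 [ 0.60821689 -0.00165703] 0.03905800712232168
```

View pics/w4c.png

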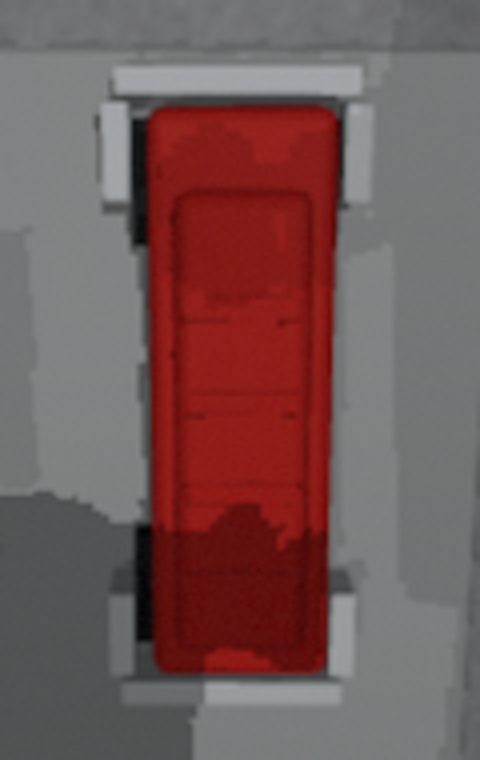

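>>> send_rows(translation=[[-0.0085,-0.011,0],[0,0,-0.04],[0,0,-0.04],[0,0,-0.04],[0,0,-0.03],[0,0,-0.02],[0,0,-0.015],[0,0,0]], rotation=[[0,0,0],[0,0,0],[0,0,0],[0,0,0],[0,0,0],[0,0,0],[0,0,0],[0,0,0]])

```text
time: 17.35
ee_pos: [0.6413, -0.0048, 0.0325]
ee_rot: [-180.0, 0.1, -3.4]
wrist_force: [-0.4, 0.4, 1.0]
opening: 0.0641
```

```bash
python3 - <<'E'
from h import *
o=env.get_obs(); print(o['ee_pos'],o['wrist_force'])
snap('wrist','w5'); snap('scene','s5'); crop('s5',190,180,340,310,5,'s5c')
E
```

```text
[ 0.6413394  -0.0048321   0.03252684] [-0.38581146  0.43208873  0.96051955]
```

View pics/w5.png

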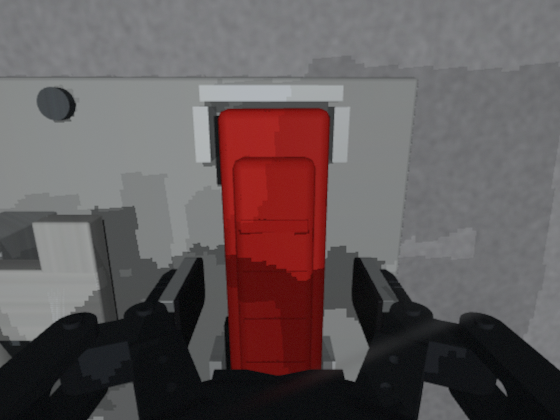

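View pics/s5c.png

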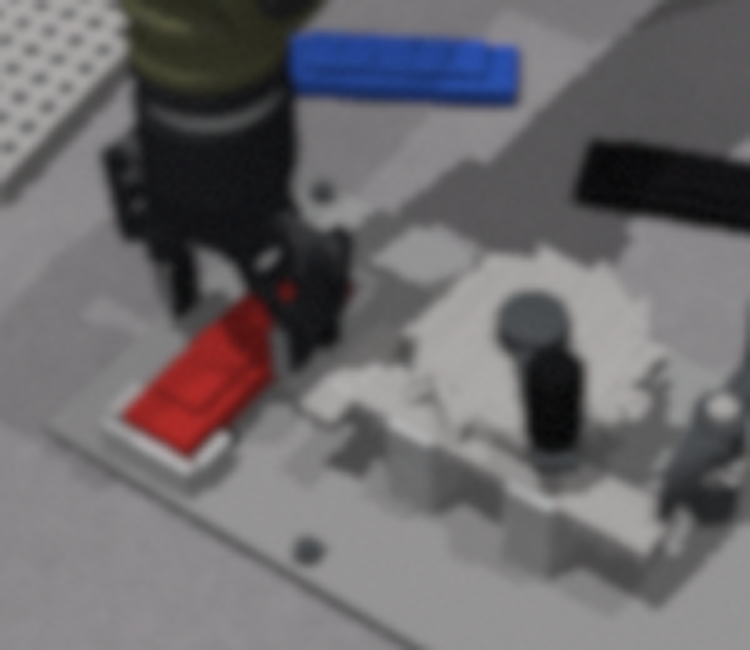

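>>> send_rows(translation=[[0,0.001,-0.006],[0,0,-0.006],[0,0,0]], rotation=[[0,0,0],[0,0,0],[0,0,0]])

```text
time: 17.82
ee_pos: [0.6413, -0.0038, 0.0206]
ee_rot: [-180.0, 0.1, -3.4]
wrist_force: [-0.3, -0.0, 0.8]
opening: 0.0641
```

>>> send_rows(translation=[[0,0,0],[0,0,0],[0,0,0],[0,0,0],[0,0,0]], rotation=[[0,0,0],[0,0,0],[0,0,0],[0,0,0],[0,0,0]], fingers=0.8, squeeze=30)

```text
time: 18.45
ee_pos: [0.6421, -0.0039, 0.0215]
ee_rot: [180.0, -0.0, -3.5]
wrist_force: [0.3, 0.5, 0.1]
opening: 0.0433
```

>>> send_rows(translation=[[0,0,0.004],[0,0,0.006],[0,0,0.01],[0,0,0.02],[0,0,0.03],[0,0,0]], rotation=[[0,0,0],[0,0,0],[0,0,0],[0,0,0],[0,0,0],[0,0,0]])

```text
time: 19.2
ee_pos: [0.6448, -0.0041, 0.0961]
ee_rot: [180.0, -0.5, -3.4]
wrist_force: [0.8, -0.1, -0.8]
opening: 0.043
```

```bash
python3 - <<'E'
from h import *
o=env.get_obs(); print(o['ee_pos'],o['wrist_force'])
snap('wrist','w6'); snap('scene','s6'); crop('s6',190,150,340,310,5,'s6c')
E
```

```text
[ 0.64476856 -0.00410835  0.09612651] [ 0.84615218 -0.06043125 -0.77126401]
```

View pics/w6.png

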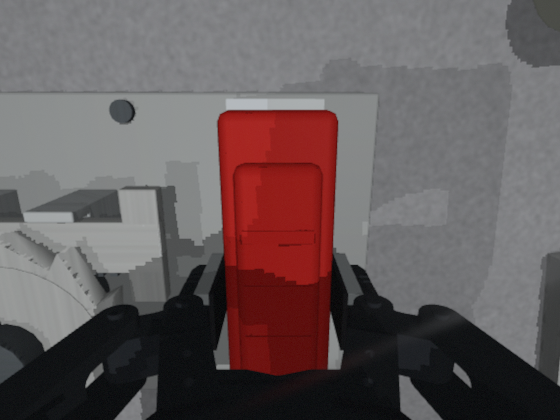

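View pics/s6c.png

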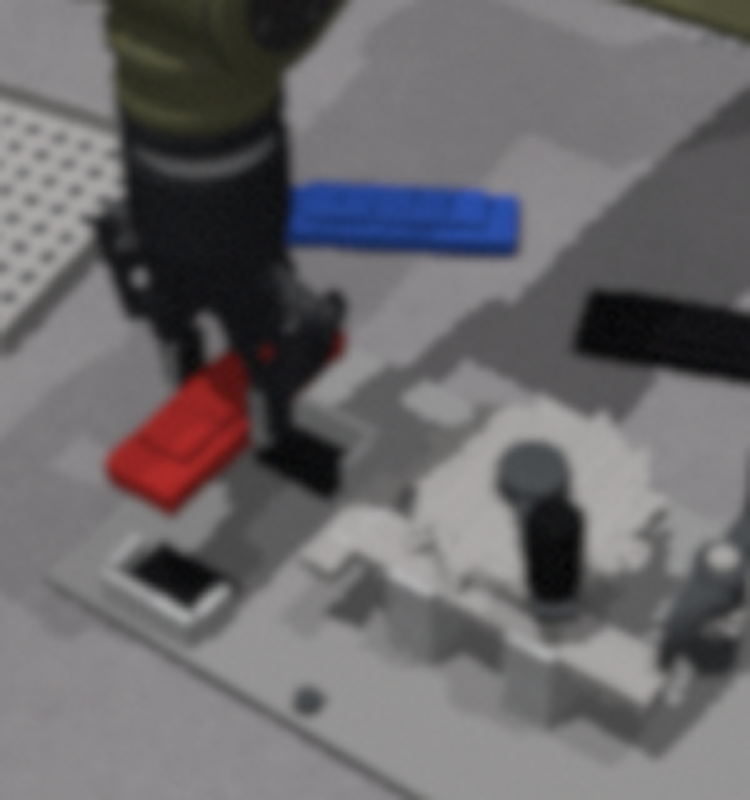

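>>> send_rows(translation=[[-0.008,-0.012,0],[-0.015,-0.028,0],[-0.017,-0.032,0],[-0.017,-0.032,0],[-0.017,-0.032,0],[-0.017,-0.032,0],[-0.017,-0.032,0],[-0.017,-0.032,0],[-0.011,-0.024,0],[-0.006,-0.01,0]], rotation=[[0,0,0],[0,0,0.017],[0,0,0.017],[0,0,0.017],[0,0,0.017],[0,0,0.017],[0,0,0.017],[0,0,0.017],[0,0,0.017],[0,0,0]])

```text
time: 20.55
ee_pos: [0.498, -0.2708, 0.09]
ee_rot: [-179.9, 0.1, 4.2]
wrist_force: [-0.4, -0.1, -1.2]
opening: 0.0431
```

>>> send_rows(translation=[[0,0,-0.02],[0,0,-0.02],[0,0,0],[0,0,0]], rotation=[[0,0,0],[0,0,0],[0,0,0],[0,0,0]])

```text
time: 21.05
ee_pos: [0.5, -0.2692, 0.0508]
ee_rot: [-180.0, 0.0, 4.4]
wrist_force: [0.5, -0.0, -1.5]
opening: 0.0431
```

```bash
python3 - <<'E'
from h import *
o=env.get_obs(); print(o['ee_pos'],o['ee_rot'],o['wrist_force'])
s=snap('wrist','w7'); snap('scene','s7'); crop('s7',110,120,270,250,5,'s7c')
E
```

```text
[ 0.50003399 -0.26919357  0.05078405] [-1.79966910e+02  3.98646474e-02  4.40043061e+00] [ 0.48689303 -0.04350849 -1.5449627 ]
```

View pics/w7.png

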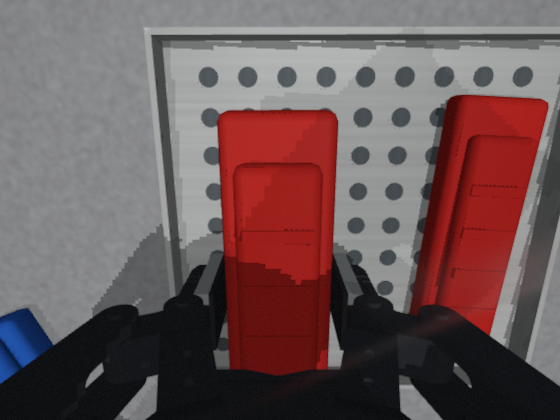

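View pics/s7c.png

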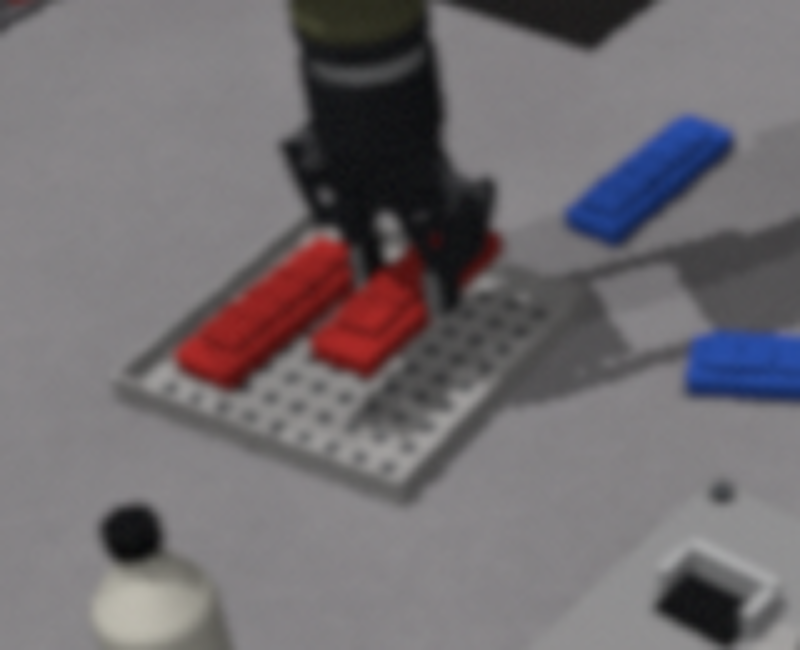

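>>> send_rows(translation=[[0.002,0,-0.012],[0.001,0,-0.012],[0,0,-0.008],[0,0,-0.005],[0,0,-0.003],[0,0,-0.002],[0,0,0],[0,0,0]], rotation=[[0,0,0],[0,0,0],[0,0,0],[0,0,0],[0,0,0],[0,0,0],[0,0,0],[0,0,0]])

```text
time: 22.15
ee_pos: [0.5031, -0.27, 0.0096]
ee_rot: [180.0, -0.0, 4.3]
wrist_force: [-0.2, 0.7, -1.3]
opening: 0.0431
```

>>> send_rows(translation=[[0,0,-0.001],[0,0,-0.001],[0,0,0]], rotation=[[0,0,0],[0,0,0],[0,0,0]])

```text
time: 22.52
ee_pos: [0.5028, -0.2698, 0.0072]
ee_rot: [-180.0, 0.0, 4.3]
wrist_force: [-0.8, 0.0, -0.4]
opening: 0.0432
```

>>> send_rows(translation=[[0,0,-0.001],[0,0,0],[0,0,0]], rotation=[[0,0,0],[0,0,0],[0,0,0]])

```text
time: 22.9
ee_pos: [0.5029, -0.2699, 0.0063]
ee_rot: [-180.0, -0.0, 4.3]
wrist_force: [0.1, 0.6, -1.0]
opening: 0.0435
```

>>> send_rows(translation=[[0,0,-0.001],[0,0,0],[0,0,0]], rotation=[[0,0,0],[0,0,0],[0,0,0]])

```text
time: 23.28
ee_pos: [0.503, -0.27, 0.0055]
ee_rot: [180.0, -0.0, 4.3]
wrist_force: [0.2, -0.6, 0.4]
opening: 0.0433
```

Not clearly touching yet; go on in small steps.

>>> send_rows(translation=[[0,0,-0.0007],[0,0,0],[0,0,0]], rotation=[[0,0,0],[0,0,0],[0,0,0]])

```text
time: 23.65
ee_pos: [0.503, -0.2699, 0.0055]
ee_rot: [-180.0, 0.0, 4.3]
wrist_force: [-2.5, 1.2, 4.9]
opening: 0.0431
```

>>> send_rows(translation=[[0,0,-0.0007],[0,0,0],[0,0,0]], rotation=[[0,0,0],[0,0,0],[0,0,0]])

```text
time: 24.02
ee_pos: [0.5031, -0.27, 0.0055]
ee_rot: [-180.0, 0.0, 4.4]
wrist_force: [-4.6, 3.3, 10.5]
opening: 0.0433
```

>>> send_rows(translation=[[0,0,0.001],[0,0,0]], rotation=[[0,0,0],[0,0,0]])

```text
time: 24.28
ee_pos: [0.503, -0.27, 0.0055]
ee_rot: [180.0, -0.0, 4.3]
wrist_force: [-1.4, 1.6, 5.9]
opening: 0.0433
```

>>> send_rows(translation=[[0,0,0],[0,0,0],[0,0,0],[0,0,0]], rotation=[[0,0,0],[0,0,0],[0,0,0],[0,0,0]], fingers=0.27)

```text
time: 24.78
ee_pos: [0.5028, -0.2698, 0.0047]
ee_rot: [-180.0, 0.0, 4.3]
wrist_force: [-0.0, -0.3, -0.5]
opening: 0.0624
```

>>> send_rows(translation=[[0,0,0.01],[0,0,0.02],[0,0,0.04],[0,0,0.04],[0,0,0.04],[-0.03,-0.03,0.04],[-0.05,-0.03,0],[-0.05,-0.03,0],[0,0,0]], rotation=[[0,0,0],[0,0,0],[0,0,0],[0,0,0],[0,0,0],[0,0,0],[0,0,0],[0,0,0],[0,0,0]])

```text
time: 25.9
ee_pos: [0.3705, -0.3617, 0.197]
ee_rot: [179.8, -0.1, 4.1]
wrist_force: [0.1, 0.4, 0.3]
opening: 0.0623
```

```bash
python3 - <<'E'
from h import *
o=env.get_obs(); print(o['time'],o['ee_pos'],o['wrist_force'])
snap('wrist','w8'); snap('scene','s8'); snap('top','t8'); crop('s8',110,120,400,340,2.75,'s8c')
E
```

```text
25.9 [ 0.37053696 -0.36172632  0.19701463] [0.07175508 0.38418912 0.29810757]
```

View pics/w8.png

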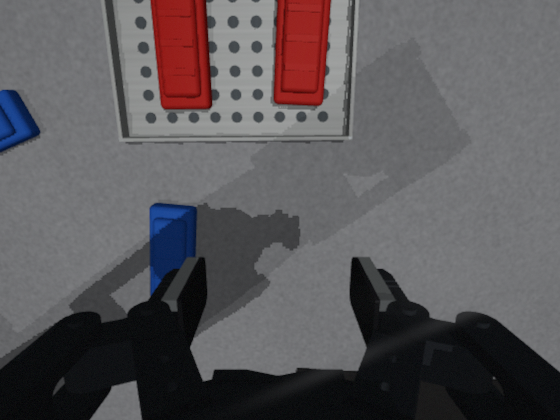

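View pics/s8c.png

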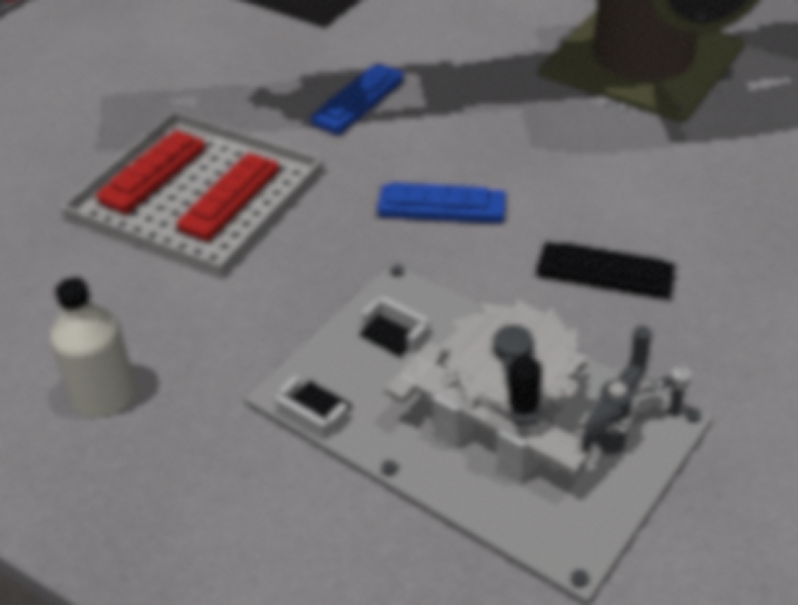

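View pics/t8.png

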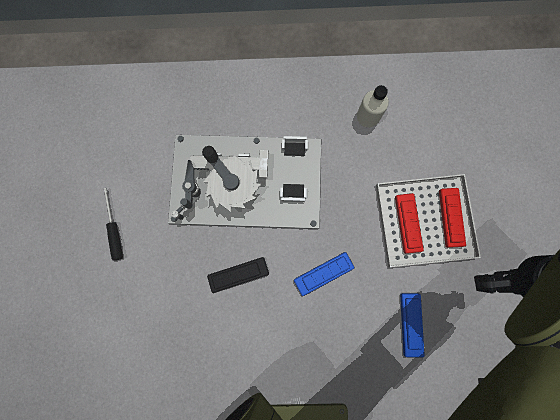

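```bash
python3 - <<'E'
from h import *
crop('t8',160,125,280,235,6,'t8c')
s=load('t8'); F=(0.598,0.1409,-0.0617)
for q in (0,.05,.1):
    a=.698-q; print(q,(proj(s,fx2w(F,[.07*np.cos(a),.07*np.sin(a),.139]))-[160,125])*6+2.5)
print('edge',(proj(s,fx2w(F,[.052,-.078,.062]))-[160,125])*6+2.5)
E
```

```text
0 [288.6785312  155.24223865]
0.05 [296.72009873 149.56448471]
0.1 [305.02516057 144.27455633]
edge [644.91326789 230.04250287]
```

View pics/t8c.png

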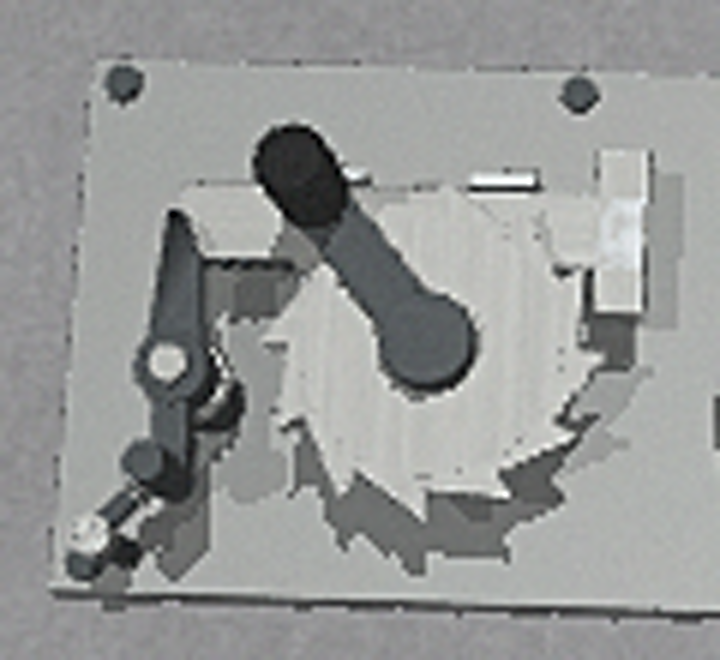

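```bash
python3 - <<'E'
from h import *
print(env.hand_in())
E
```

```text
the job is handed in; nothing more can be done
None
```

I finished the job and handed it in at about 26 s of the 72 s allowed. `hand_in` gives no verdict, so the result is judged only by my own checks.

**What I did:**
- I pushed the pawl's tab over its dead point with the shut fingers. It sprang back and stayed thrown.
- I eased the crank back at about 0.27 rad/s until it stopped moving and the force rose to about 16 N.
- I lifted the red moulding out by its sides and set it on the tray floor. I stopped lowering at about 11 N of contact force, eased back 1 mm, then opened the fingers to about 62 mm and lifted away.

**Last checks, before hand-in:**
- **Pawl:** still thrown back in the last picture from above.
- **Drum and slide:** the crank grip's picture position fits a drum angle of 0 to 0.03 rad, which is the stop within reading error. The slide's front edge sits within a few pixels of its backed-off place.
- **Moulding:** flat and right way up in the empty half of the tray, beside the other one.
- **Other things:** the other moulding, bottle, screwdriver and the blue and black look-alikes look unmoved. I judged this by eye and did not measure it.
- **Robot:** clear of everything, with the wrist force near zero.

No check failed. My two first readings of the crank angle differed slightly (1.70 and 1.75 rad), and a wrist-camera view settled it at about 1.70 before I gripped it.

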